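Open the lock-off padlock and hold it up

ROBOT

A 6-joint arm with a two-finger parallel gripper is mounted at the origin on the work surface. World frame = base frame: x ahead of the robot, y to its left, z up, the work surface at z = 0. Lengths are in mm, angles in rad, forces in N, time in s.
With the tool pointing down it reaches from about 325 to 775 mm from the base axis. Payload 5.5 kg.
Tool frame: the origin (TCP) lies midway between the tips of the shut fingers; the grasp point (between the pads) lies 19 mm behind it; z points along the fingers, y is the line along which they close (so a half turn about z gives the same grasp; the last joint's range is limited). The gripper opens to 88 mm and grips with 3 to 60 N. Pads are 20 mm wide; open, the fingers measure 115 mm over their backs; the gripper's body (75 mm by 178 mm) begins 61 mm behind the grasp point.
Start: joints at [-1.169, 0.091, 1.231, -0, 1.82, -0.057], TCP at [265.725, -537.965, 189.931] pointing down, gripper open.
Joint ranges: [-2.87, 2.87], [-0.86, 2.18], [0.17, 2.46], [-1.51, 4.65], [0.06, 2.69], [-2.65, 2.65]. Speed limits (rad/s): [2.57, 2.57, 3.01, 3.14, 3.14, 3.14].

INTERFACE

Orientations are given as [roll, pitch, yaw] about the fixed x, y, z axes, in that order (R = Rz(yaw) Ry(pitch) Rx(roll)).
In Python, from station import robot gives the robot as it stands.
- The arm moves only by the tool jog_arm, never from a script. Its argument "moves" is a list of rows, each a list of 5 numbers: the closure, from 0 (fully open) to 1 (shut), then the shift along the tool's x, y, z in m, then the turn about the tool's z in degrees. In form: [[gripper, dx, dy, dz, yaw], ...]. A call has 1 to 20 rows; each row is the pose to reach, as a shift and turn from the pose commanded when the call began, along the tool's axes at that moment; what a row does not reach only later rows make up. A row lasts 1/10 s, in which the tool goes at most 50 mm and 8.59 degrees, less where a joint would pass 70% of its speed; a pose out of reach is approached as far as the arm can. A call with a gripper value outside its range is refused whole. The fingers move at their own pace and stop on an object; "force" is the grip in N (left out, the last holds). Time passes only in rows, so rows that repeat a pose let the fingers close. It gives the time, the measured TCP pose, the force, the opening and the grip force at its end, in the units of the state.
- robot.get_obs(): the state, without advancing time (a new reading comes with each control period).
- robot.capture(name): name is "scene" or "top" or "wrist"; returns the picture (384x512x3 uint8, red, green, blue); there is no depth.
- robot.get_calibration(name): a dict with "camera_matrix" (3x3 intrinsics, pixels), "k1" (the pictures are not rectified: a ray, as slopes to the right and down, at radius r is drawn at 1 + k1 r^2 times it, then the intrinsics apply), "R" (3x3) and "t" (3): a world point X has camera coordinates R X + t; the wrist camera has in their place "mount" (4x4, takes a point from camera to tool coordinates, whose origin is the TCP and whose axes are the flange's). Camera axes: x right, y down, z forward; pixel columns grow to the right and rows downward; lengths in mm; the calibration is good to about 2 mm. A picture is of the moment at which its call begins: read the wrist's pose just before it. get_calibration takes no time and is no camera call.
- robot.hand_in(): hands the job in; it is judged then, once.
The state is a dict: "time": time; "joint_positions": joint angles; "dq": joint speeds; "joint_efforts": joint torques, N m; "position": TCP position; "orientation": TCP orientation; "wrist_force": force on the tool from outside, world axes, zero at the start; "moment": the same for the moment, N m; "width": finger opening in mm; "gripper_force": force on a finger pad.
Only numpy, scipy, OpenCV 4.12 (cv2) and the standard library are available. Lean on these libraries where they do the work, as an engineer would, in place of code of your own. Each camera call takes 0.05 s, during which the arm holds its last target. There are 200 camera calls.

TASK

The drill's combination padlock lies shut, dial up, in its grey holder on the bench. With the lock still in the holder, turn the dial click by click until its pointer stands at the white mark on the side of the shackle, then pull the shackle out as far as it goes. Finally take the opened lock out of the holder and finish while holding it still and level in the gripper, dial up, shackle still out, at least 12 cm above the bench; leave the chuck key, the wood offcut and the tin alone.

Things in the scene. Friction and masses are not known exactly. Their poses are not given: they have to be found in the camera images.
- lock_center (a point): Centre of the loose steel padlock body, a flat-lying block 64 (local x) x 56 (local y) x 28 mm (z), whole lock about 0.45 kg. Local z points up out of the dial face, local -x points along the shackle. In the holder the body's underside is 22 mm and this point 36 mm above the bench. The body's 56 mm width (local y) stands out 8 mm past the holder on each side and is free to grasp from above over the middle of its length, under the dial.
- dial_grip (a point): Point on the dial's axis half-way up its grip bar, 26 mm above lock_center. The dial is a steel disc, radius 21.5 mm, 4 mm thick on the body's top face (14 mm above lock_center), with a black upright bar on it: 34 mm long (local x), 12 mm wide (local y), 16 mm tall, its top 8 mm above this point, the disc's top 8 mm below this point. The pointer (white line on the bar's top and white tip at its foot) is towards this frame's local -x.
- dial (a joint): Angle (rad) of the dial in the lock, positive counter-clockwise seen from above. 0: the pointer stands at the white mark, towards the shackle. The dial clicks into a sprung notch every 22.5 degrees (0.393 rad), 0 being one of them; about 0.1 N m takes it from notch to notch, and it settles into the nearest notch when let go. It starts 2 to 4 notches counter-clockwise of the mark, so it is turned clockwise. The shackle is blocked unless the dial is within about 0.12 rad of 0.
- shackle_grip (a point): Mid-point between the two straight legs of the shackle. Shut, it is 48 mm from lock_center along the lock's local -x, at the same height (36 mm above the bench). The legs are 9 mm thick bars, parallel to local x, 36 mm apart (centre to centre), so 45 mm over their outsides; their straight part outside the body is 26 mm long when shut and the bow ends 26 mm farther out than this point. Nothing lies under the legs but the bench. Moves with the shackle; local axes as the lock's.
- shackle (a joint): How far the shackle is pulled out of the body (m): 0 shut, 0.020 fully out (a stop). Slides along the lock's local -x against about 3 N of friction and stays where it is left. Once out, the dial no longer matters.
- holder_seat (a point): Where lock_center is while the lock lies in its holder. The holder is fixed to the bench: a pedestal 78 x 40 mm, 22 mm tall, with a cross lip at each end (rising 8 mm above it at the shackle end, 12 mm at the other) that keep the lock from sliding and turning with 1 mm of play; the lock lifts straight up out of it. Local -x is the shackle side.
- chuck_key: Bystander: steel T-shaped drill chuck key, 86 mm long, 70 mm wide, 16 mm tall, lying flat; origin under its middle.
- offcut: Bystander: block of light wood 90 x 45 x 30 mm; origin at the centre of its underside.
- tin: Bystander: open round aluminium tin, 72 mm across, 50 mm tall; origin at the centre of its underside.
- lock: The same padlock; origin at the centre of the body's underside, 14 mm below lock_center, same axes.
- holder: The holder; origin on the bench, 36 mm below holder_seat, same axes.
Things that resemble listed ones, but are neither listed nor needed, are in the scene too. What is shaped like the holder but pink is not meant.

How it is judged:
By the outcome, as a careful person would: the job done as asked, in the order asked, and still so for the second after the job is handed in, while the arm keeps its last pose, push and grip.
It also fails if it takes over 54 s, if anything falls off the work surface, if the arm or the gripper's body presses on something with over 40 N, if the wrist force passes 120 N, or if a joint passes its speed limit or range.

## Working session

There is one attempt and no reset: what is moved stays moved. The work goes in short steps, Python scripts to look and compute and a tool call to move; the robot and the scene stay as the last step left them, time stands still between calls to the robot, and variables do not carry over. Pictures are saved under pics/ and viewed, at most 10 in all, crops included, and the job is handed in when it is done.

Besides the shell and the picture viewer there is one more tool, called after "Call:" in YAML: its name, and indented under it one key for each argument. jog_arm: Moves the arm, as the interface text tells. Its arguments: {"type":"object","properties":{"moves":{"type":"array","items":{"type":"array","items":{"type":"number"}}},"force":{"type":"number"}},"required":["moves"]}

```bash
mkdir -p pics; cat > h.py <<'E'
import numpy as np, cv2
from station import robot
from scipy.spatial.transform import Rotation as Ro
def cam(name,obs=None):
    c=robot.get_calibration(name);K=np.array(c["camera_matrix"]);k1=c["k1"]
    if name=="wrist":
        M=np.array(c["mount"]);o=obs
        T=np.eye(4);T[:3,:3]=Ro.from_euler("xyz",o["orientation"]).as_matrix();T[:3,3]=o["position"]
        W=T@M;Rc=W[:3,:3];p=W[:3,3]
    else:
        R=np.array(c["R"]);Rc=R.T;p=-R.T@np.array(c["t"])
    return K,k1,Rc,p
def ray(cm,uv):
    K,k1,Rc,p=cm
    q=cv2.undistortPoints(np.array([[uv]],float),K,np.array([k1,0,0,0.]))[0,0]
    return p,Rc@np.array([q[0],q[1],1])
def onz(cm,uv,z):
    p,d=ray(cm,uv);return p+d*(z-p[2])/d[2]
def proj(cm,X):
    K,k1,Rc,p=cm
    return cv2.projectPoints(np.array([X],float),cv2.Rodrigues(Rc.T)[0],-Rc.T@p,K,np.array([k1,0,0,0.]))[0][0,0]
def snap(name,fn):
    o=robot.get_obs();im=robot.capture(name);cv2.imwrite("pics/"+fn,im[:,:,::-1]);return cam(name,o),im,o
E
python3 - <<'E'
from h import *
a=snap("top","top.png");b=snap("scene","scene.png")
cv2.imwrite("pics/both.png",cv2.resize(a[1][:,:,::-1],(800,600)))
print(a[0][3],b[0][3],b[2])
print(robot.get_calibration("wrist"))
E
```

```text
[398.72271667  87.79159397 966.85296906] [882.98058623 612.9845489  722.56879591] {'time': 0.05, 'joint_positions': array([-1.16870573e+00,  9.18469672e-02,  1.23183758e+00,  4.47332840e-06,
        1.81976943e+00, -5.67118998e-02]), 'dq': array([-0.00013552,  0.00068635, -0.00177344,  0.00075175, -0.00055728,
        0.00035733]), 'joint_efforts': array([ 2.76189428e-03, -4.48204100e+01, -4.07900977e+01,  7.02207559e-02,
        2.89099192e-02, -1.17147165e-04]), 'position': array([ 265.58677018, -537.64388773,  188.8413148 ]), 'orientation': array([-3.13973457e+00, -1.09832721e-04,  4.58803497e-01]), 'wrist_force': array([ 1.18228418,  0.88380345, -0.34407817]), 'moment': array([0.04275577, 0.05746472, 0.001695  ]), 'gripper_force': 0.0, 'width': 87.90467660414592}
{'camera_matrix': array([[337.32147613,   0.        , 255.84913551],
       [  0.        , 337.32147613, 189.49452947],
       [  0.        ,   0.        ,   1.        ]]), 'k1': -0.005810764715460125, 'mount': array([[ 3.01753651e-04, -9.63358821e-01, -2.68215754e-01,
         7.41446438e+01],
       [ 9.99999766e-01,  1.25970691e-04,  6.72587650e-04,
        -8.31183507e-01],
       [-6.14155922e-04, -2.68215894e-01,  9.63358634e-01,
        -1.95258730e+02],
       [ 0.00000000e+00,  0.00000000e+00,  0.00000000e+00,
         1.00000000e+00]])}
```

View pics/both.png

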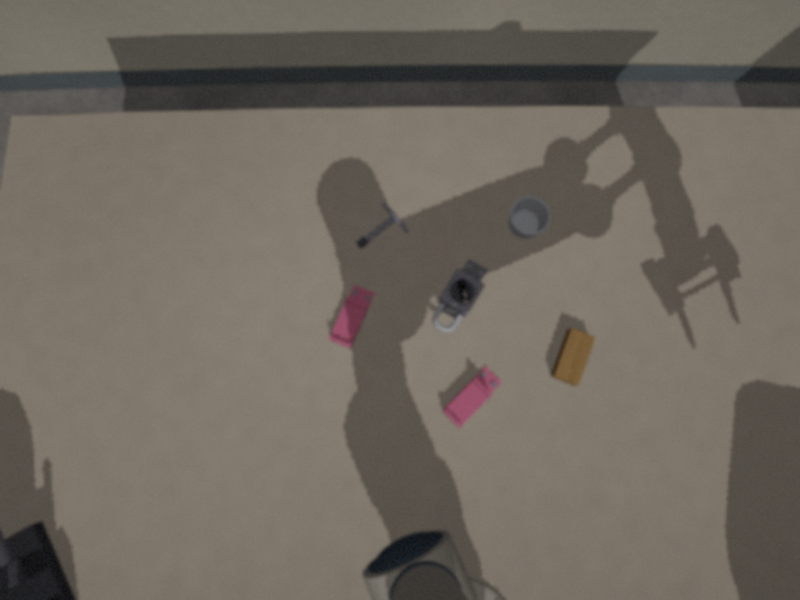

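View pics/scene.png

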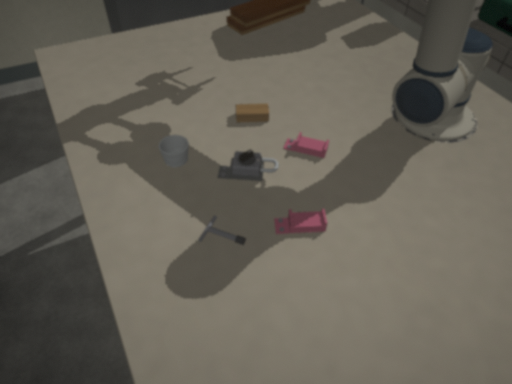

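The top view shows the lock with its dial at about (462,290) in the 800 px picture. Its shackle bow is at (445,320), toward the base and to the left. The grey holder's far lip is at (478,267). In the scene view the dial is at (248,157) and the shackle at (271,164).

```bash
python3 - <<'E'
from h import *
c=cam("top");s=.64
d=onz(c,(462*s,289*s),62);b=onz(c,(445*s,321*s),36);f=onz(c,(478*s,267*s),30)
print(d,b,f,np.degrees(np.arctan2(*(d-b)[1::-1])),np.degrees(np.arctan2(*(f-b)[1::-1])))
o=robot.get_obs();R=Ro.from_euler("xyz",o["orientation"]).as_matrix()
print("tool shift to 200 above dial",R.T@(np.array([d[0],d[1],200])-o["position"]),R)
E
```

```text
[573.78085455 -23.90556327  62.        ] [523.43388096   3.84538469  36.        ] [618.97834195 -57.31668965  30.        ] -28.863288648053803 -32.625036663211574
tool shift to 200 above dial [ 503.85495737 -324.13996339  -10.47598506] [[ 8.96565636e-01  4.42910331e-01 -7.06377694e-04]
 [ 4.42910889e-01 -8.96564235e-01  1.58614515e-03]
 [ 6.92070971e-05 -1.73494561e-03 -9.99998493e-01]]
```

Call:
jog_arm:
  moves:
    - [0,0.504,-0.324,-0.01,0]
    - [0,0.504,-0.324,-0.01,0]
    - [0,0.504,-0.324,-0.01,0]
    - [0,0.504,-0.324,-0.01,0]
    - [0,0.504,-0.324,-0.01,0]
    - [0,0.504,-0.324,-0.01,0]
    - [0,0.504,-0.324,-0.01,0]
    - [0,0.504,-0.324,-0.01,0]
    - [0,0.504,-0.324,-0.01,0]
    - [0,0.504,-0.324,-0.01,0]
    - [0,0.504,-0.324,-0.01,0]
    - [0,0.504,-0.324,-0.01,0]
    - [0,0.504,-0.324,-0.01,0]
    - [0,0.504,-0.324,-0.01,0]
    - [0,0.504,-0.324,-0.01,0]
    - [0,0.504,-0.324,-0.01,0]
    - [0,0.504,-0.324,-0.01,0]

```text
time: 1.8
position: [573.8, -25.5, 200.2]
orientation: [3.141, -0.0, 0.457]
wrist_force: [0.1, -0.5, 0.9]
width: 88.0
gripper_force: 0.0
```

```bash
python3 - <<'E'
from h import *
c,im,o=snap("wrist","w1.png")
cv2.imwrite("pics/w1b.png",cv2.resize(im[:,:,::-1],(768,576),interpolation=cv2.INTER_CUBIC))
print(o["time"],o["position"],o["orientation"],o["joint_positions"])
E
```

```text
1.8 [573.77069925 -25.54721398 200.24817481] [ 3.14127073e+00 -3.32550423e-04  4.56780715e-01] [-1.03664936e-01  2.35197287e-02  1.28256660e+00 -9.93516169e-05
  1.83505352e+00  1.01032476e+00]
```

View pics/w1b.png

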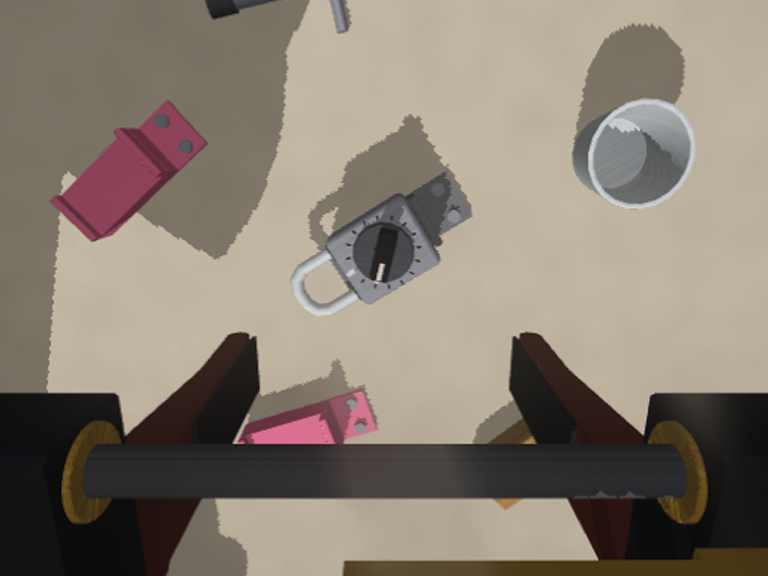

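The wrist picture shows the dial at (383,252), with its white pointer at (380,270). The body's top corners are at about (403,194), (327,240), (368,303) and (438,260), and the shackle bow is at (297,290).

```bash
python3 - <<'E'
from h import *
im=cv2.imread("pics/w1.png")[:,:,::-1];o=robot.get_obs();c=cam("wrist",o)
k=2/3
P=[onz(c,(u*k,v*k),50)[:2] for u,v in [(403,194),(327,240),(368,303),(438,260)]]
P=np.array(P);print(P.round(1),P.mean(0))
a=lambda v:np.degrees(np.arctan2(v[1],v[0])).round(1)
print("edges x",a(P[0]-P[1]),a(P[3]-P[2]),"y",a(P[1]-P[2]),a(P[0]-P[3]),np.linalg.norm(P[0]-P[1]),np.linalg.norm(P[1]-P[2]))
print("bow mid",onz(c,(297*k+4,290*k),36))
g=im.max(2).astype(int);sub=np.zeros_like(g,bool);sub[145:190,235:280]=1
def blob(m):
    n,l,s,ce=cv2.connectedComponentsWithStats((m&sub).astype(np.uint8));i=1+s[1:,4].argmax();return l==i,s[i],ce[i]
for t in (30,40):
    m,s,ce=blob(g<t);ys,xs=np.nonzero(m)
    r=cv2.minAreaRect(np.c_[xs,ys].astype(np.float32));print(t,s,ce,r)
for t in (170,200):
    m,s,ce=blob(im.min(2)>t);print(t,s,ce,onz(c,ce,70))
cv2.imwrite("pics/w1c.png",cv2.resize(im[120:220,185:305,::-1],(720,600),interpolation=cv2.INTER_CUBIC))
E
```

```text
[[616.3 -18.3]
 [565.   14.7]
 [536.4 -30.6]
 [586.4 -60.9]] [576.02655062 -23.80114353]
edges x -32.7 -31.2 y 57.7 54.8 61.017044792889706 53.61163619319346
bow mid [520.02462874  15.32491914  36.        ]
30 [254 152  10   4  23] [258.30434783 153.69565217] ((258.5675354003906, 153.5946044921875), (9.206343650817871, 2.3015859127044678), 9.462322235107422)
40 [247 152  18  35 341] [256.00879765 166.8914956 ] ((255.32083129882812, 169.05258178710938), (12.22956371307373, 34.41880798339844), 13.392498016357422)
170 [251 176   5  11  19] [253. 181.] [565.44887214 -25.7319214   70.        ]Traceback (most recent call last):
  File "<stdin>", line 16, in <module>
  File "<stdin>", line 11, in blob
ValueError: attempt to get argmax of an empty sequence
```

```bash
python3 - <<'E'
from h import *
im=cv2.imread("pics/w1.png")[:,:,::-1];o=robot.get_obs();c=cam("wrist",o)
u=np.array([-np.sin(np.radians(13.4)),np.cos(np.radians(13.4))]);m=np.array([255.3,169])
for w in (m,):
  d=onz(c,m+8*u,70)-onz(c,m-8*u,70);print(np.degrees(np.arctan2(d[1],d[0])))
for z in (576,-24,70),(576,-24,54):print(proj(c,z))
for n in (2,3,4):
  A=np.radians(147.5+22.5*n)
  e=np.array([np.cos(A),np.sin(A),0]);print(n,proj(c,np.array([576,-24,70])+17*e),proj(c,np.array([576,-24,70])-17*e))
cv2.imwrite("pics/w1c.png",cv2.resize(im[120:220,185:305,::-1],(720,600),interpolation=cv2.INTER_CUBIC))
E
```

```text
-166.96157634534907
[256.12329383 170.93732276]
[256.09673551 167.60672595]
2 [252.09204437 187.09963639] [260.26282555 154.34139275]
3 [258.72070844 187.3717728 ] [253.45478604 154.0536471 ]
4 [264.9687518  185.17128479] [247.06857959 156.36719358]
```

View pics/w1c.png

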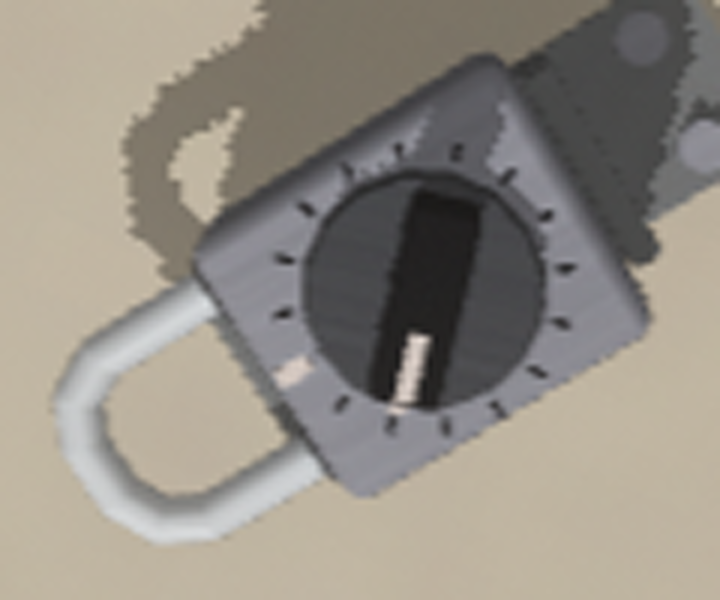

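The pointer matches the notch-2 direction (192.5°), so the dial needs 45° clockwise. The centre projects within 1 px of where I see it. I'll go down and grip the bar.

Call:
jog_arm:
  moves:
    - [0.4,0.0025,-0.001,0,8]
    - [0.5,0.0025,-0.001,0.04,13.4]
    - [0.5,0.0025,-0.001,0.08,13.4]
    - [0.5,0.0025,-0.001,0.11,13.4]
    - [0.5,0.0025,-0.001,0.13,13.4]
    - [0.5,0.0025,-0.001,0.142,13.4]
    - [0.5,0.0025,-0.001,0.142,13.4]
    - [0.7,0.0025,-0.001,0.142,13.4]
    - [0.85,0.0025,-0.001,0.142,13.4]
    - [1,0.0025,-0.001,0.142,13.4]
    - [1,0.0025,-0.001,0.142,13.4]
    - [1,0.0025,-0.001,0.142,13.4]
    - [1,0.0025,-0.001,0.142,13.4]
  force: 15

```text
time: 3.15
position: [576.0, -22.2, 58.1]
orientation: [3.142, -0.0, 0.225]
wrist_force: [0.3, -0.0, 0.0]
width: 0.9
gripper_force: 0.0
```

```bash
python3 - <<'E'
from h import *
c,im,o=snap("wrist","w2.png")
b=robot.capture("scene")
cv2.imwrite("pics/w2b.png",np.hstack([im[:,:,::-1][84:,100:420],cv2.resize(b[110:210,200:300,::-1],(300,300))]))
print(o["position"],o["width"],o["wrist_force"],o["gripper_force"])
E
```

```text
[575.99223354 -22.24818641  58.11296939] 0.9377322742230642 [ 0.32077307 -0.01819923  0.00461754] 0.0
```

View pics/w2b.png

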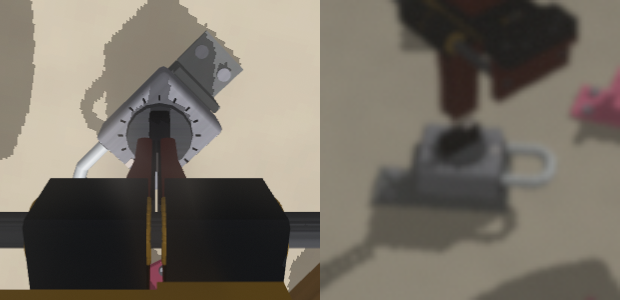

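Both views suggest the bar is lower than the fingertips: the disc looks smaller than I expected, and the shut fingers sit above the bar. I'll triangulate the disc's height.

```bash
python3 - <<'E'
from h import *
o=robot.get_obs();c2=cam("wrist",o)
o1=dict(o);o1["position"]=np.array([573.77,-25.55,200.25]);o1["orientation"]=np.array([3.14127,-.00033,.45678]);c1=cam("wrist",o1)
cs=cam("scene")
# height from disc visible width (pixels left/right extremes)
for z in (54,50,46,42,38,34,30):
    a=onz(c1,(185+303/6,168),z);b=onz(c1,(185+547/6,168),z)
    p=onz(c2,(226,215),z);q=onz(c2,(293,215),z)
    ctr=onz(c1,(185+425/6,168),z)
    th=np.linspace(0,6.28,60);ring=np.array([proj(c2,ctr+21.5*np.array([np.cos(t),np.sin(t),0])) for t in th])
    print(z,np.linalg.norm(a-b).round(1),np.linalg.norm(p-q).round(1),ctr[:2].round(1),"w2 ring top/left/right",ring[:,1].min().round(1),ring[:,0].min().round(1),ring[:,0].max().round(1),"scene",proj(cs,ctr).round(1), proj(cam("top"),ctr).round(1))
print("tip px",proj(c2,o["position"]),proj(cs,o["position"]))
E
```

```text
54 42.0 42.0 [575.2 -24. ] w2 ring top/left/right 186.5 225.5 293.9 scene [246.2 158. ] [295.3 185. ]
50 42.5 42.8 [574.5 -24.4] w2 ring top/left/right 186.1 226.3 293.4 scene [246.5 159.1] [295.3 185.6]
46 43.0 43.6 [573.7 -24.7] w2 ring top/left/right 185.7 227.2 293.0 scene [246.7 160.1] [295.3 186.1]
42 43.5 44.5 [573.  -25.1] w2 ring top/left/right 185.3 228.0 292.7 scene [246.9 161.2] [295.3 186.7]
38 44.0 45.3 [572.2 -25.5] w2 ring top/left/right 185.0 228.8 292.3 scene [247.1 162.2] [295.2 187.2]
34 44.5 46.2 [571.4 -25.9] w2 ring top/left/right 184.6 229.5 291.9 scene [247.4 163.2] [295.2 187.8]
30 44.9 47.0 [570.7 -26.2] w2 ring top/left/right 184.3 230.3 291.6 scene [247.6 164.2] [295.2 188.3]
tip px [257.22046198 220.12131175] [246.28799763 157.34110256]
```

```bash
python3 - <<'E'
import cv2
im=cv2.imread("pics/w2.png");cv2.imwrite("pics/w2c.png",cv2.resize(im[180:350,180:340],(560,595),interpolation=cv2.INTER_CUBIC))
E
```

```text
(no output)
```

View pics/w2c.png

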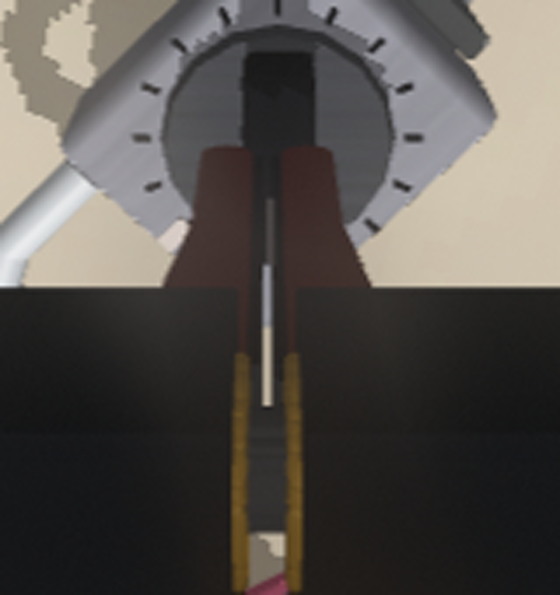

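The fingers shut just above the bar, so the real tips are clearly higher than the reported TCP. I'll open, go down in small checked steps, and close again.

Call:
jog_arm:
  moves:
    - [0.6,0,0,0,0]
    - [0.6,0,0,0,0]
    - [0.6,0,0,0,0]
    - [0.6,0,0,0.005,0]
    - [0.6,0,0,0.01,0]
    - [0.6,0,0,0.01,0]

```text
time: 3.85
position: [575.2, -22.2, 46.5]
orientation: [-3.141, 0.002, 0.225]
wrist_force: [-1.4, 0.7, 0.1]
width: 35.1
gripper_force: 0.0
```

Call:
jog_arm:
  moves:
    - [1,0,0,0,0]
    - [1,0,0,0,0]
    - [1,0,0,0,0]
    - [1,0,0,0,0]
    - [1,0,0,0,0]

```text
time: 4.35
position: [576.0, -22.3, 48.1]
orientation: [3.141, -0.0, 0.225]
wrist_force: [-1.3, 0.2, -0.5]
width: 1.1
gripper_force: 0.0
```

Call:
jog_arm:
  moves:
    - [0.6,0,0,0,0]
    - [0.6,0,0,0,0]
    - [0.6,0,0,0,0]
    - [0.6,0,0,0.004,0]
    - [0.6,0,0,0.008,0]
    - [0.6,0,0,0.01,0]
    - [0.6,0,0,0.01,0]

```text
time: 5.05
position: [575.5, -22.2, 37.1]
orientation: [-3.141, 0.001, 0.225]
wrist_force: [0.3, 0.1, 0.2]
width: 35.4
gripper_force: 0.0
```

Call:
jog_arm:
  moves:
    - [1,0,0,0,0]
    - [1,0,0,0,0]
    - [1,0,0,0,0]
    - [1,0,0,0,0]
    - [1,0,0,0,0]

```text
time: 5.55
position: [576.0, -22.3, 38.0]
orientation: [3.142, -0.0, 0.225]
wrist_force: [0.6, 0.1, -0.6]
width: 0.7
gripper_force: 0.0
```

```bash
python3 - <<'E'
from h import *
c,im,o=snap("wrist","w3.png")
b=robot.capture("scene")
cv2.imwrite("pics/w3b.png",np.hstack([cv2.resize(im[180:280,190:320,::-1],(520,400)),cv2.resize(b[130:190,220:280,::-1],(280,400))]))
E
```

```text
(no output)
```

View pics/w3b.png

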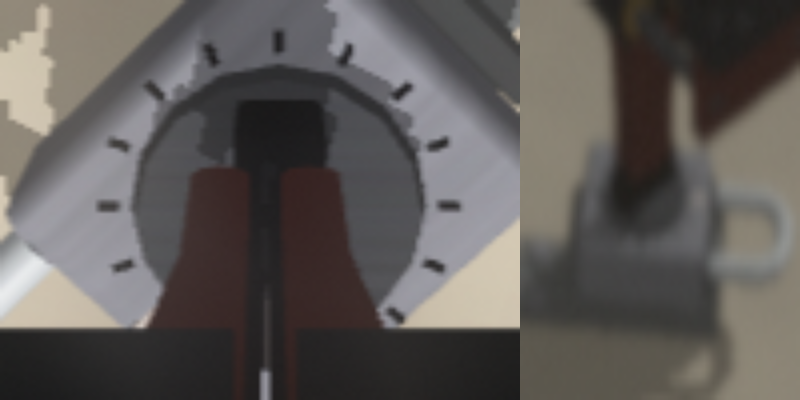

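The geometry now agrees: fingertip corners triangulate to about 31 mm behind the reported TCP, so the tips are at about z=69, right on the bar's top. I need to go about 12 mm lower.

Call:
jog_arm:
  moves:
    - [0.6,0,0,-0.003,0]
    - [0.6,0,0,-0.003,0]
    - [0.6,0,0,-0.003,0]
    - [0.6,0,0,0.004,0]
    - [0.6,0,0,0.008,0]
    - [0.6,0,0,0.011,0]
    - [0.6,0,0,0.012,0]
    - [0.6,0,0,0.012,0]

```text
time: 6.45
position: [575.7, -22.2, 25.6]
orientation: [-3.141, 0.001, 0.225]
wrist_force: [0.3, 0.9, -0.0]
width: 35.0
gripper_force: 0.0
```

Call:
jog_arm:
  moves:
    - [1,0,0,0,0]
    - [1,0,0,0,0]
    - [1,0,0,0,0]
    - [1,0,0,0,0]
    - [1,0,0,0,0]

```text
time: 6.95
position: [576.2, -22.8, 26.2]
orientation: [3.141, -0.001, 0.225]
wrist_force: [0.6, -2.8, 0.2]
width: 12.1
gripper_force: 15.0
```

Now gripped: the width is 12.1 mm. Turning 45° clockwise.

Call:
jog_arm:
  moves:
    - [1,0,0.0005,0,5]
    - [1,0,0.0005,0,10]
    - [1,0,0.0005,0,15]
    - [1,0,0.0005,0,20]
    - [1,0,0.0005,0,25]
    - [1,0,0.0005,0,30]
    - [1,0,0.0005,0,35]
    - [1,0,0.0005,0,40]
    - [1,0,0.0005,0,45]
    - [1,0,0.0005,0,45]
    - [1,0,0.0005,0,45]
    - [1,0,0.0005,0,45]
  force: 25

```text
time: 8.15
position: [576.6, -23.5, 26.3]
orientation: [3.141, -0.002, -0.559]
wrist_force: [2.7, -4.7, 0.7]
width: 11.8
gripper_force: 25.0
```

```bash
python3 -c "
from h import *
o=robot.get_obs();print(o['moment'],o['joint_positions'])"
```

```text
[-0.84909112 -0.44982691  0.04261711] [-9.89664184e-02  5.82035730e-02  1.55557324e+00 -1.02991321e-03
  1.52634135e+00  2.03063597e+00]
```

Call:
jog_arm:
  moves:
    - [0.6,0,0,0,0]
    - [0.6,0,0,0,0]
    - [0.6,0,0,0,0]
    - [0.3,0,0,-0.02,0]
    - [0,0,0,-0.06,0]
    - [0,0,0,-0.1,0]
    - [0,0,0,-0.13,0]
    - [0,0,0,-0.13,0]
    - [0,0,0,-0.13,0]

```text
time: 9.05
position: [576.2, -22.4, 156.2]
orientation: [-3.141, -0.001, -0.56]
wrist_force: [0.2, 0.4, -0.3]
width: 79.6
gripper_force: 0.0
```

```bash
python3 - <<'E'
from h import *
c,im,o=snap("wrist","w4.png")
print(o["time"],o["position"],o["orientation"])
cv2.imwrite("pics/w4b.png",cv2.resize(im[80:260,140:380,::-1],(800,600),interpolation=cv2.INTER_CUBIC))
E
```

```text
9.05 [576.2289401  -22.42233599 156.21115104] [-3.14084718e+00 -6.20658885e-04 -5.59770214e-01]
```

View pics/w4b.png

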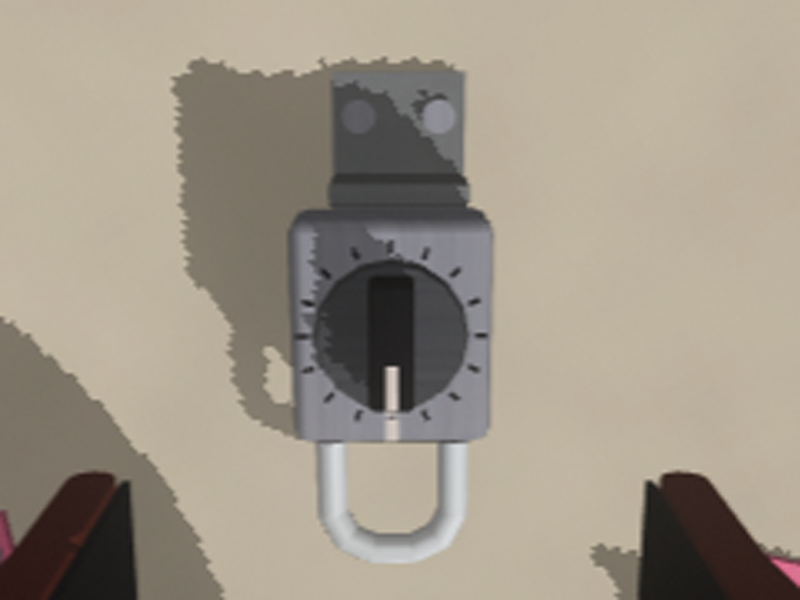

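The pointer stands at the white mark, and the lock is square and centred under the gripper. Next I grip the shackle legs from outside.

Call:
jog_arm:
  moves:
    - [0.2,-0.048,0.0005,0.02,0]
    - [0.2,-0.048,0.0005,0.06,0]
    - [0.2,-0.048,0.0005,0.1,0]
    - [0.2,-0.048,0.0005,0.13,0]
    - [0.2,-0.048,0.0005,0.15,0]
    - [0.2,-0.048,0.0005,0.163,0]
    - [0.2,-0.048,0.0005,0.163,0]
    - [0.2,-0.048,0.0005,0.163,0]

```text
time: 9.9
position: [535.0, 2.4, -7.0]
orientation: [3.141, 0.0, -0.56]
wrist_force: [0.7, -0.1, 0.5]
width: 70.3
gripper_force: 0.0
```

Call:
jog_arm:
  moves:
    - [0.6,0,0,0,0]
    - [0.6,0,0,0,0]
    - [0.6,0,0,0,0]
    - [0.6,0,0,0,0]
    - [0.6,0,0,0,0]
  force: 20

```text
time: 10.4
position: [535.5, 2.2, -6.3]
orientation: [-3.141, -0.001, -0.561]
wrist_force: [-0.2, -1.5, 3.4]
width: 44.4
gripper_force: 20.0
```

Call:
jog_arm:
  moves:
    - [0.6,-0.003,0,0,0]
    - [0.6,-0.006,0,0,0]
    - [0.6,-0.009,0,0,0]
    - [0.6,-0.012,0,0,0]
    - [0.6,-0.015,0,0,0]
    - [0.6,-0.018,0,0,0]
    - [0.6,-0.02,0,0,0]
    - [0.6,-0.021,0,0,0]
    - [0.6,-0.021,0,0,0]
    - [0.6,-0.021,0,0,0]
  force: 30

```text
time: 11.4
position: [518.2, 13.0, -6.8]
orientation: [-3.141, -0.003, -0.561]
wrist_force: [5.9, -4.1, 3.0]
width: 44.6
gripper_force: 30.0
```

Call:
jog_arm:
  moves:
    - [0.6,-0.001,0,0,0]
    - [0.6,-0.0025,0,0,0]
    - [0.6,-0.0025,0,0,0]
    - [0.6,-0.0025,0,0,0]

```text
time: 11.8
position: [518.4, 12.9, -6.5]
orientation: [-3.14, -0.008, -0.561]
wrist_force: [14.2, -8.4, -1.2]
width: 44.3
gripper_force: 30.0
```

The force rose with no further travel, so the shackle is at its stop. Release, lift, move above the body and look.

Call:
jog_arm:
  moves:
    - [0.6,0.0025,0,0,0]
    - [0.2,0.0025,0,0,0]
    - [0.1,0.0025,0,0,0]
    - [0,0.0025,0,0,0]
    - [0,0.0025,0,-0.03,0]
    - [0,0.0025,0,-0.08,0]
    - [0,0.02,0,-0.13,0]
    - [0,0.069,0,-0.15,0]
    - [0,0.069,0,-0.15,0]
    - [0,0.069,0,-0.15,0]
    - [0,0.069,0,-0.15,0]

```text
time: 12.9
position: [572.3, -21.2, 141.2]
orientation: [3.14, 0.003, -0.56]
wrist_force: [-0.2, -0.5, 0.4]
width: 87.9
gripper_force: 0.0
```

```bash
python3 - <<'E'
from h import *
c,im,o=snap("wrist","w5.png")
print(o["time"],o["position"],o["orientation"])
cv2.imwrite("pics/w5b.png",cv2.resize(im[80:260,140:380,::-1],(800,600),interpolation=cv2.INTER_CUBIC))
E
```

```text
12.9 [572.29847131 -21.15643321 141.16084362] [ 3.14049143  0.00338634 -0.56011522]
```

View pics/w5b.png

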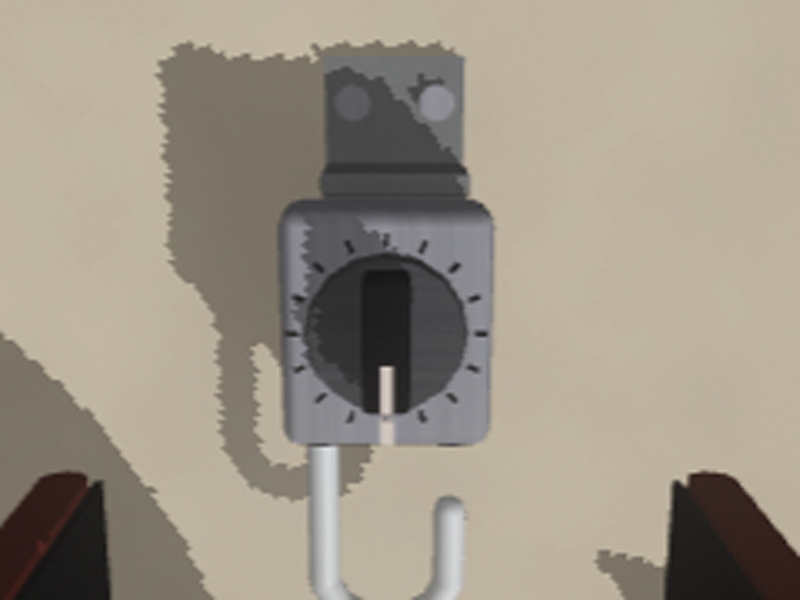

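The right leg is clear of the body and the shackle is fully out, with the dial still at the mark. Now I grasp the body.

Call:
jog_arm:
  moves:
    - [0.1,0.0015,-0.0008,0.03,0]
    - [0.1,0.0015,-0.0008,0.07,0]
    - [0.1,0.0015,-0.0008,0.1,0]
    - [0.1,0.0015,-0.0008,0.12,0]
    - [0.1,0.0015,-0.0008,0.133,0]
    - [0.1,0.0015,-0.0008,0.14,0]
    - [0.1,0.0015,-0.0008,0.142,0]
    - [0.1,0.0015,-0.0008,0.142,0]

```text
time: 13.75
position: [575.7, -21.9, 1.8]
orientation: [-3.141, -0.001, -0.56]
wrist_force: [-0.3, -0.2, 0.5]
width: 79.2
gripper_force: 0.0
```

Call:
jog_arm:
  moves:
    - [0.6,0,0,0,0]
    - [0.6,0,0,0,0]
    - [0.6,0,0,0,0]
    - [0.6,0,0,0,0]
    - [0.6,0,0,0,0]
    - [0.6,0,0,0,0]
  force: 40

```text
time: 14.35
position: [575.6, -22.2, 1.6]
orientation: [-3.142, -0.001, -0.561]
wrist_force: [-1.8, -2.1, 4.4]
width: 55.6
gripper_force: 40.0
```

Call:
jog_arm:
  moves:
    - [0.6,0,0,-0.003,0]
    - [0.6,0,0,-0.007,0]
    - [0.6,0,0,-0.012,0]
    - [0.6,0,0,-0.018,0]
    - [0.6,0,0,-0.03,0]
    - [0.6,0,0,-0.045,0]
    - [0.6,0,0,-0.065,0]
    - [0.6,0,0,-0.085,0]
    - [0.6,0,0,-0.105,0]
    - [0.6,0,0,-0.12,0]
    - [0.6,0,0,-0.135,0]
    - [0.6,0,0,-0.145,0]
    - [0.6,0,0,-0.15,0]
    - [0.6,0,0,-0.15,0]
    - [0.6,0,0,-0.15,0]
    - [0.6,0,0,-0.15,0]
    - [0.6,0,0,-0.15,0]
    - [0.6,0,0,-0.15,0]

```text
time: 16.15
position: [575.1, -22.0, 150.3]
orientation: [3.141, 0.001, -0.56]
wrist_force: [0.0, -0.3, -4.7]
width: 55.4
gripper_force: 40.0
```

```bash
python3 - <<'E'
from h import *
c,im,o=snap("wrist","w6.png");b=robot.capture("scene")
print(o["time"],o["position"],o["orientation"],o["wrist_force"],o["moment"],o["dq"].round(4))
cv2.imwrite("pics/w6b.png",np.hstack([im[100:384,110:410,::-1],cv2.resize(b[90:210,170:320,::-1],(355,284))]))
E
```

```text
16.15 [575.12177002 -21.95248198 150.34767446] [ 3.14117256e+00  8.48652113e-04 -5.60489380e-01] [ 0.02061812 -0.25374738 -4.71279104] [ 0.04747551 -0.07314122  0.00145159] [ 0.0001 -0.0031 -0.004   0.0009 -0.0006 -0.0008]
```

View pics/w6b.png

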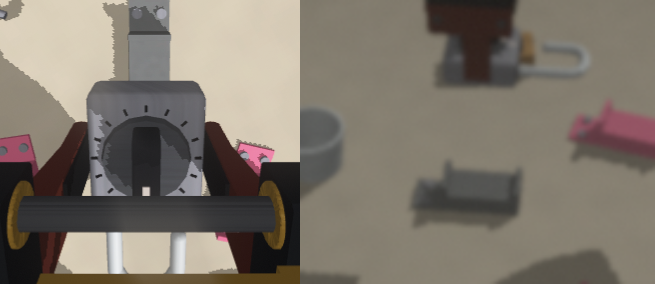

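The wrist view shows the lock square between the fingers (body top at crop (147,140)). The scene view shows it level above the empty holder with the shackle out. Wrist force is 4.7 N, the lock's weight, and the joints are nearly still.

```bash
python3 -c "
from h import *
print(robot.hand_in())"
```

```text
the job is handed in; nothing more can be done
None
```

I turned the dial to the mark, pulled the shackle out to its stop and handed the job in at about 16 s; the gripper holds the open lock level, dial up, its underside about 17 cm above the bench, and I didn't touch the chuck key, offcut or tin.

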